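Square a cover plate into the corner of the drilling jig

ROBOT

A 6-joint arm with a two-finger parallel gripper is mounted at the origin on the work surface. World frame = base frame: x ahead of the robot, y to its left, z up, the work surface at z = 0. Lengths are in m, angles in degrees, forces in N, time in s.
With the tool pointing down it reaches from about 0.35 to 0.875 m from the base axis. Payload 15.5 kg.
Tool frame: the origin (TCP) lies at the very end of the fingers, on their centre line; the grasp point (between the pads) lies arm.tcp_to_grasp behind it (arm.tcp_to_grasp is the distance from the TCP to the grasp point, in m); x points along the fingers, z is the direction in which the jaws open and shut, and the axes are right-handed (so a half turn about x gives the same grasp; the last joint's range is limited). The gripper opens to 85 mm and grips with 20 to 120 N. Pads are 22 mm wide; open, the fingers measure 114 mm over their backs; the gripper's body (76 mm by 85 mm) begins 54 mm behind the grasp point. The pads swing forward as they close: fully open they stand 13 mm farther back than shut.
Start: joints at [-5.472, 28.281, 77.091, -0, 74.628, -5.472], TCP at [0.625, 0, 0.231] pointing down, gripper open.
Joint ranges: [-166.48, 166.48], [-47.26, 123.95], [12.59, 153.08], [-70.14, 250.14], [6.76, 159.57], [-176.63, 176.63]. Speed limits (degrees/s): [108.29, 108.29, 147.25, 172.46, 172.46, 172.46].

INTERFACE

Orientations are given as a 3x3 rotation matrix whose columns are the frame's x, y, z axes.
In Python, from plant import arm, cams gives the robot as it stands. The module is installed in compiled form; this text tells all that it offers.
- The arm moves only by the tool drive_tool, never from a script. Its argument "steps" is a list of rows, each a list of 6 numbers: the shift along the world's x, y, z in m, then the turn, a rotation vector about the world's x, y, z in degrees. A call has 1 to 12 rows; each row shifts and turns the commanded pose from where the row before left it; what a row does not reach is not made up. A row lasts 1/10 s, in which the tool goes at most 50 mm and 8.59 degrees, less where a joint would pass 70% of its speed; a pose out of reach is approached as far as the arm can. A call with a gripper value outside its range is refused whole. "hand" is the opening, from 0 (shut) to 1 (fully open), set as the call begins (left out, the last holds). The fingers move at their own pace and stop on an object; the grip force is fixed at half the most. Time passes only in rows, so rows that do not move let the fingers close. It gives the time, the measured TCP pose, the force and the opening at its end, in the units of the state.
- arm.observe(): the state, without advancing time (a new reading comes with each control period).
- cams.read_camera(name): name is "scene" or "side" or "wrist"; returns the picture (480x640x3 uint8, red, green, blue); there is no depth.
- cams.get_calibration(name): a dict with "camera_matrix" (3x3 intrinsics, pixels), "D" ([k1, k2, p1, p2, k3] as OpenCV has them; the pictures are not rectified), "R" (3x3) and "t" (3): a world point X has camera coordinates R X + t. Camera axes: x right, y down, z forward; pixel columns grow to the right and rows downward; lengths in m; the calibration is good to about 2 mm. A picture is of the moment at which its call begins: read the wrist's pose just before it. get_calibration takes no time and is no camera call; for the wrist camera it gives the pose at the moment of the call.
- arm.hand_in(): hands the job in, once; it reports no verdict.
The state is a dict: "t": time; "joint_pos": joint angles; "qvel": joint speeds; "joint_efforts": joint torques, N m; "tool_pos": TCP position; "orientation": TCP orientation; "force": force on the tool from outside, world axes, zero at the start; "wrist_torque": the same for the moment, N m; "grip_width": opening from 0.0 (shut) to 1.0 (fully open).
Only numpy, scipy, OpenCV 4.12 (cv2) and the standard library are available. Lean on these libraries where they do the work, as an engineer would, in place of code of your own. Each camera call takes 0.05 s, during which the arm holds its last target. There are 200 camera calls.

TASK

Pick up the orange pusher and with it nudge the blue plate gently across the drilling jig: first press it flat against the long fence, then slide it along that fence and press it against the end stop, so that it sits square in the corner, touching both. Hold each press for about half a second, never push hard enough to chip the plate, and touch the plate with nothing but the pusher. Then stand the pusher back upright in its yellow tray, let go, and leave everything else on the bench alone.

Things in the scene. Friction and masses are not known exactly. Their poses are not given: they have to be found in the camera images.
- jig: Fixed drilling jig: dark wood board 180 (x) x 230 (y) x 12 mm, turned up to 0.5 rad; origin under its centre, on the bench. Two aluminium bars, tops 26 mm above the bench, form a square corner: long fence on +x (face at x = +70 mm, y from -110 to +83), end stop on +y (face at y = +90 mm, x from -80 to +60). Seated plate: origin at (+30, +30, +12) mm in these axes, axes parallel.
- long_fence: The long aluminium fence of the jig, 193 mm long, 18 mm thick, 14 mm high. Origin: middle of its working face, at board level; its +x points away from the plate, its y runs along the fence.
- end_stop: The shorter aluminium end stop of the jig, 140 mm long, 18 mm thick, 14 mm high. Origin: middle of its working face, at board level; its +y points away from the plate, its x runs along the stop.
- corner (a point): The square corner where the working faces of the long fence and the end stop would meet, at board level; at (+70, +90, +12) mm in the jig's axes.
- plate: Blue acrylic plate 80 (x) x 120 (y) x 10 mm, 0.08 to 0.17 kg, loose and flat on the jig board; origin under its centre. Its +x long edge goes to the long fence, its +y short edge to the end stop. Starts 16 to 36 mm from both, turned up to 0.2 rad from the jig. It chips if pushed, or pressed on a bar, with over 15 N; it slides freely (0.3 to 0.8 N), a firm press is 4 to 8 N.
- pusher: Orange hand pusher, 80 mm high, 0.14 kg, upright in its tray. Square grip 24 x 24 mm from 16 to 80 mm up, sides along its x and y; origin on the grip's axis, at the underside. Below it a round black foot 28 mm across, 16 mm high, which pushes the plate: clamped 4 mm off the axis, in a direction not known. Grip it from above, 45 to 60 mm above its underside, so that the fingers clear the bars.
- tray: The yellow square tray for the pusher, fixed to the bench, 100 x 100 mm outside, 16 mm high, walls and floor 5 mm thick (inside 90 x 90 mm). Origin: centre of its underside, on the bench. It may be left or right of the jig.
- pen_cup: green pen cup with pens, 76 mm across, 90 mm high (pens to 145 mm), bystander; origin under its centre
- spare_plate: white square spare plate 70 x 70 x 10 mm lying on the bench, bystander; origin under its centre
- pliers: pliers with blue handles, about 175 mm long, bystander; origin near the pivot
- screwdriver: screwdriver with red handle, bystander; origin under its middle
- marker: black marker pen lying on the bench, 14 mm thick, 130 mm long, bystander; origin under its middle
Not all that is in view belongs to the job. Several things have the shape of the pusher; the one meant has the colours described above. Leave any green look-alike of the plate alone.

How it is judged:
By the outcome, as a careful person would: the job done as asked, in the order asked, and still so for the second after the job is handed in, with the robot touching nothing.
It also fails if it takes over 72 s, if anything falls off the work surface, if the arm or the gripper's body presses on something with over 40 N, if the wrist force passes 120 N, or if a joint passes its speed limit or range.

## Working session

There is one attempt and no reset: what is moved stays moved. The work goes in short steps, Python scripts to look and compute and a tool call to move; the robot and the scene stay as the last step left them, time stands still between calls to the robot, and variables do not carry over. Pictures are saved under pics/ and viewed, about 8 in all and at most 12, crops included, and the job is handed in when it is done.

Besides the shell and the picture viewer there is one more tool, called after "Call:" in YAML: its name, and indented under it one key for each argument. drive_tool: Moves the arm, as the interface text tells. Its arguments: {"type":"object","properties":{"steps":{"type":"array","items":{"type":"array","items":{"type":"number"}}},"hand":{"type":"number"}},"required":["steps"]}

```bash
mkdir -p pics; cat > h.py <<'E'
import numpy as np, cv2, json
from plant import arm, cams
def snap(n,f):
    c=cams.get_calibration(n); im=cams.read_camera(n)
    cv2.imwrite(f'pics/{f}.png',cv2.cvtColor(im,cv2.COLOR_RGB2BGR))
    json.dump({k:np.asarray(v).tolist() for k,v in c.items()},open(f'pics/{f}.json','w'))
    return im
def cal(f): return {k:np.array(v) for k,v in json.load(open(f'pics/{f}.json')).items()}
def unproj(c,px,z):
    px=np.array(px,float).reshape(-1,1,2)
    n=cv2.undistortPoints(px,c['camera_matrix'],c['D']).reshape(-1,2)
    d=np.c_[n,np.ones(len(n))]@c['R']; o=-c['R'].T@c['t'].ravel()
    s=(np.broadcast_to(z,len(n))-o[2])/d[:,2]
    return o+d*s[:,None]
def proj(c,X):
    return cv2.projectPoints(np.array(X,float).reshape(-1,1,3),cv2.Rodrigues(c['R'])[0],c['t'].ravel(),c['camera_matrix'],c['D'])[0].reshape(-1,2)
E
python3 - <<'E'
from h import *
for n in ['scene','side','wrist']: snap(n,n+'0')
s=arm.observe(); print(s, arm.tcp_to_grasp)
for n in ['scene','side','wrist']:
    c=cal(n+'0'); print(n,(-c['R'].T@c['t'].ravel()).round(3), c['R'][2].round(3))
E
```

```text
{'t': 0.15, 'joint_pos': array([-5.46996142e+00,  2.83053148e+01,  7.71166297e+01, -1.18551592e-03,
        7.46275024e+01, -5.47172558e+00]), 'qvel': array([-0.02895821, -0.06964946, -0.0602436 ,  0.00726919,  0.02943172,
        0.08987911]), 'joint_efforts': array([ 4.76028199e-04, -8.82539248e+01, -3.84067369e+01, -1.70366275e-04,
        7.04737889e-03, -2.97315989e-05]), 'tool_pos': array([6.24750486e-01, 3.98510774e-05, 2.30866209e-01]), 'orientation': array([[-8.60982194e-04, -3.62572577e-05,  9.99999629e-01],
       [ 6.24054554e-05,  9.99999997e-01,  3.63110011e-05],
       [-9.99999627e-01,  6.24366953e-05, -8.60979929e-04]]), 'force': array([-0.37397621, -0.26757917, -0.05477258]), 'wrist_torque': array([0.01405566, 0.02936918, 0.00252965]), 'grip_width': 1.003336195724509} 0.0187
scene [ 1.525 -0.003  0.721] [-0.843 -0.01  -0.537]
side [ 0.027 -0.689  0.709] [ 0.45   0.645 -0.618]
wrist [0.626 0.084 0.374] [-0.002 -0.325 -0.946]
```

View pics/scene0.png

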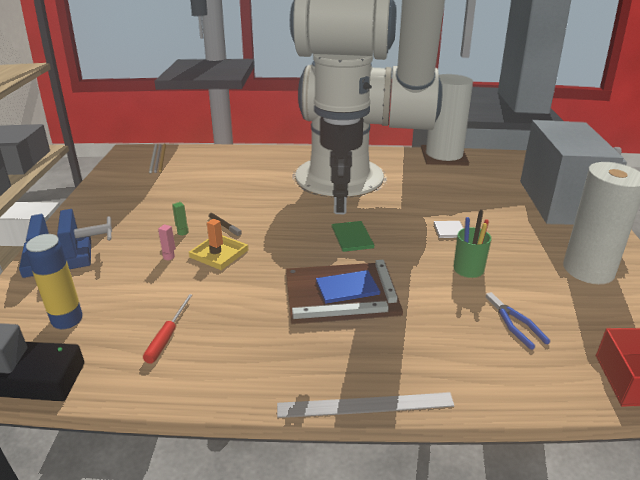

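View pics/wrist0.png

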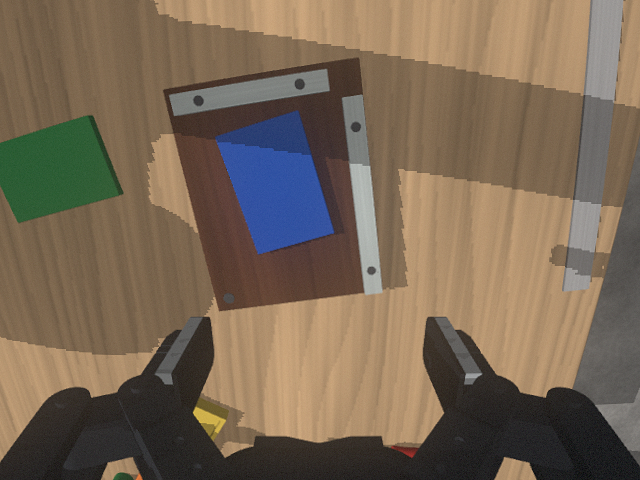

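The scene view shows the yellow tray with the orange pusher at about (217,245), the jig at (345,290) and the plate at (347,287). The wrist view shows the board with corners near (164,90), (359,58), (407,287) and (219,310). The end stop is at the top, the long fence at the right, and the plate lies between them.

```bash
cat >> h.py <<'E'
def mask(im,lo,hi,box=None):
    m=cv2.inRange(cv2.cvtColor(im,cv2.COLOR_BGR2HSV),np.array(lo),np.array(hi))
    if box: k=np.zeros_like(m); x0,y0,x1,y1=box; k[y0:y1,x0:x1]=255; m&=k
    cs=cv2.findContours(m,cv2.RETR_EXTERNAL,cv2.CHAIN_APPROX_NONE)[0]
    return max(cs,key=cv2.contourArea).reshape(-1,2)
def rect(c,cnt,z):
    P=unproj(c,cnt,z)[:,:2]*1000
    return cv2.minAreaRect(P.astype(np.float32))
E
python3 - <<'E'
from h import *
np.set_printoptions(suppress=True,precision=4)
c=cal('wrist0'); im=cv2.imread('pics/wrist0.png')
print('plate',rect(c,mask(im,(105,120,40),(125,255,255)),.022))
print('board',unproj(c,[(164,90),(359,58),(407,287),(219,310)],.012))
print('stop top',unproj(c,[(169,95),(327,69),(330,90),(174,116)],.026))
print('fence top',unproj(c,[(342,97),(362,95),(382,292),(365,294)],.026))
for n,b in [('scene',(180,200,260,280)),('side',None)]:
    c=cal(n+'0'); im=cv2.imread(f'pics/{n}0.png')
    q=mask(im,(22,120,80),(32,255,255),b); print(n,'tray',q.min(0),q.max(0),rect(c,q,.016))
    q=mask(im,(5,150,100),(17,255,255),b) ; print('pusher',q.min(0),q.max(0),unproj(c,[q.mean(0)],.048))
E
```

```text
plate ((585.636962890625, 19.5245361328125), (79.95404815673828, 119.93189239501953), 16.582767486572266)
board [[ 0.4841  0.1069  0.012 ]
 [ 0.6611  0.1325  0.012 ]
 [ 0.7201 -0.0906  0.012 ]
 [ 0.5161 -0.1187  0.012 ]]
stop top [[0.4936 0.1018 0.026 ]
 [0.6326 0.1217 0.026 ]
 [0.6353 0.1047 0.026 ]
 [0.4961 0.0839 0.026 ]]
fence top [[ 0.6458  0.0989  0.026 ]
 [ 0.6633  0.1007  0.026 ]
 [ 0.6909 -0.0895  0.026 ]
 [ 0.6734 -0.0918  0.026 ]]
scene tray [189 236] [247 269] ((452.43487548828125, -283.52581787109375), (115.06546020507812, 116.20060729980469), 60.220157623291016)
pusher [207 219] [222 247] [[ 0.4269 -0.2947  0.048 ]]
side tray [347 328] [413 382] ((437.88397216796875, -292.35516357421875), (110.35052490234375, 102.14827728271484), 60.13825988769531)
pusher [371 323] [390 358] [[ 0.4386 -0.2904  0.048 ]]
```

View pics/side0.png

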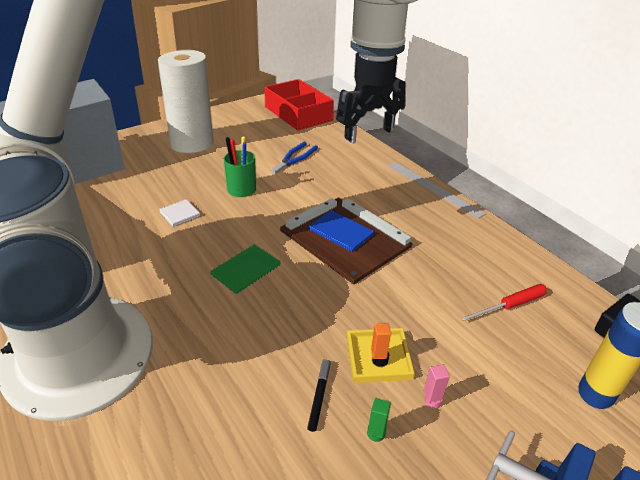

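The side view shows the tray at (380,355) with the orange pusher standing in it. The pink and green look-alikes and the marker are nearby at (436,385), (378,420) and (319,395). I'll move above the pusher to look closer.

Call:
drive_tool:
  steps:
    - [-0.0185,-0.029,0,0,0,0]
    - [-0.0185,-0.029,0,0,0,0]
    - [-0.0185,-0.029,0,0,0,0]
    - [-0.0185,-0.029,0,0,0,0]
    - [-0.0185,-0.029,0,0,0,0]
    - [-0.0185,-0.029,0,0,0,0]
    - [-0.0185,-0.029,0,0,0,0]
    - [-0.0185,-0.029,0,0,0,0]
    - [-0.0185,-0.029,0,0,0,0]
    - [-0.0185,-0.029,0,0,0,0]
    - [0,0,0,0,0,0]
    - [0,0,0,0,0,0]

```text
t: 1.35
tool_pos: [0.4396, -0.2904, 0.2311]
orientation: [[-0.0, 0.002, 1.0], [0.0, 1.0, -0.002], [-1.0, 0.0, -0.0]]
force: [0.1, -0.6, -0.0]
grip_width: 1.001
```

```bash
python3 - <<'E'
from h import *
snap('wrist','wrist1'); s=arm.observe(); print(s['tool_pos'],s['joint_pos'])
c=cal('wrist1'); print(-c['R'].T@c['t'].ravel())
E
```

```text
[ 0.43999476 -0.28978549  0.2311595 ] [-3.98725436e+01  2.04206188e+01  9.08712689e+01  1.28924062e-02
  6.87284640e+01 -3.98464995e+01]
[ 0.4404651  -0.20678547  0.37460132]
```

View pics/wrist1.png

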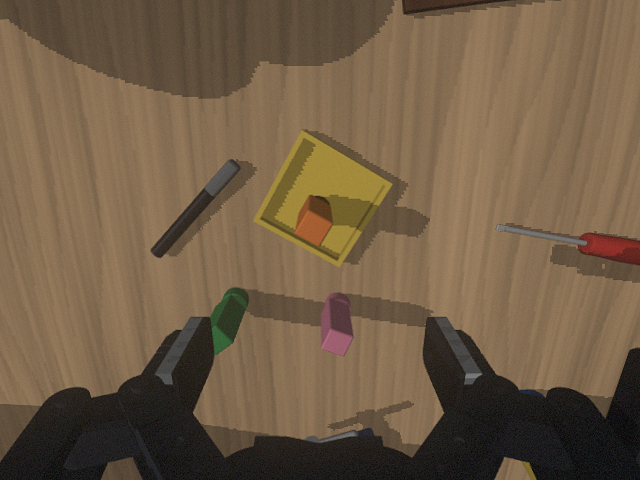

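The wrist view shows the tray with corners near (303,131), (392,184), (340,266) and (255,220). The pusher is at (313,220), its top face near (311,232). Pink is at (337,325) and green at (230,320). I'll zoom in on the pusher.

```bash
python3 - <<'E'
from h import *
np.set_printoptions(suppress=True,precision=4)
c=cal('wrist1'); im=cv2.imread('pics/wrist1.png')
print('tray',unproj(c,[(303,131),(392,184),(340,266),(255,220)],.016))
q=mask(im,(22,120,60),(32,255,255)); print(rect(c,q,.016))
print('neigh top pink,green',unproj(c,[(338,345),(218,340)],.080), 'base',unproj(c,[(338,300),(238,295)],.0))
cv2.imwrite('pics/crop1.png',cv2.resize(im[185:257,274:354],None,fx=8,fy=8,interpolation=cv2.INTER_CUBIC))
hsv=cv2.cvtColor(im,cv2.COLOR_BGR2HSV); 
for r in range(196,250,6): print(r,hsv[r,294:336:4].tolist())
E
```

```text
tray [[ 0.4262 -0.2206  0.016 ]
 [ 0.5113 -0.2699  0.016 ]
 [ 0.4626 -0.3552  0.016 ]
 [ 0.3773 -0.3057  0.016 ]]
((443.3717346191406, -287.5649108886719), (100.86038970947266, 100.2234878540039), 59.98843002319336)
neigh top pink,green [[ 0.4583 -0.4075  0.08  ]
 [ 0.3476 -0.4024  0.08  ]] base [[ 0.4621 -0.4029  0.    ]
 [ 0.3505 -0.3967  0.    ]]
196 [[23, 164, 162], [23, 164, 163], [23, 158, 165], [24, 164, 160], [13, 173, 102], [16, 164, 84], [14, 110, 51], [22, 165, 127], [23, 159, 151], [23, 158, 116], [23, 147, 118]]
202 [[23, 166, 161], [23, 162, 164], [22, 161, 163], [12, 176, 138], [13, 156, 98], [16, 173, 90], [14, 178, 89], [14, 175, 89], [16, 148, 55], [22, 159, 119], [23, 158, 116]]
208 [[23, 165, 159], [23, 159, 164], [11, 176, 138], [11, 177, 141], [14, 155, 94], [14, 161, 92], [14, 164, 90], [15, 167, 90], [14, 156, 90], [16, 170, 93], [23, 161, 117]]
214 [[23, 162, 162], [17, 175, 147], [12, 172, 141], [12, 179, 179], [12, 179, 167], [12, 178, 153], [15, 181, 96], [14, 165, 91], [14, 161, 92], [14, 150, 90], [22, 157, 115]]
220 [[23, 163, 164], [12, 173, 140], [11,
[... 159 characters left out ...]
 [12, 175, 168], [12, 180, 166], [12, 181, 166], [12, 177, 166], [12, 180, 164], [12, 175, 168], [12, 183, 163], [12, 178, 163], [12, 179, 131], [23, 167, 165]]
232 [[18, 160, 137], [12, 189, 163], [11, 178, 166], [12, 180, 166], [12, 183, 164], [12, 184, 162], [12, 180, 164], [11, 180, 163], [12, 173, 147], [23, 161, 163], [23, 164, 160]]
238 [[23, 161, 144], [21, 141, 87], [16, 163, 119], [12, 177, 167], [12, 179, 165], [11, 174, 166], [11, 180, 166], [11, 180, 153], [23, 162, 164], [23, 159, 162], [23, 160, 163]]
244 [[15, 94, 138], [23, 167, 159], [23, 159, 164], [23, 154, 126], [23, 141, 85], [14, 169, 131], [11, 178, 162], [23, 164, 168], [23, 159, 160], [23, 164, 159], [23, 168, 158]]
```

View pics/crop1.png

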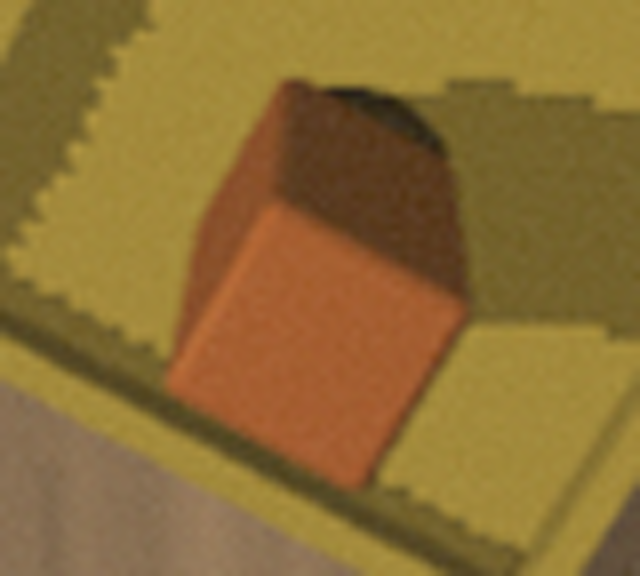

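The crop shows the grip's top face with corners at about (275,205), (468,308), (355,490) and (170,385) in crop pixels. The black foot peeks out past the upper-right face. Next I'll fit the grip pose and the foot offset.

```bash
python3 - <<'E'
from h import *
np.set_printoptions(suppress=True,precision=4)
c=cal('wrist1')
f=lambda p:(np.array(p,float)+.5)/8-.5+np.array([274,185])
P=unproj(c,f([(275,205),(468,308),(355,490),(170,385)]),.085)[:,:2]
print(P,P.mean(0)); d=np.roll(P,-1,0)-P; print(np.linalg.norm(d,axis=1),np.degrees(np.arctan2(d[:,1],d[:,0])))
# foot: project candidates of foot top circle in crop px
ctr=P.mean(0); obs=f([(335,88),(375,92),(410,110),(435,135),(445,152)])
print('obs at z=.021',(unproj(c,obs,.021)[:,:2]-ctr)*1000, 'at .005',(unproj(c,obs,.005)[:,:2]-ctr)*1000)
# visible grip-bottom edge check
print('grip bottom corners', (unproj(c,f([(285,82),(447,160)]),.021)[:,:2]-ctr)*1000)
E
```

```text
[[ 0.4321 -0.2787]
 [ 0.4513 -0.2893]
 [ 0.4399 -0.3087]
 [ 0.4212 -0.2974]] [ 0.4361 -0.2935]
[0.022  0.0225 0.0219 0.0216] [ -28.9284 -120.4547  148.8821   59.927 ]
obs at z=.021 [[ 1.3898 13.3448]
 [ 6.1802 12.8511]
 [10.3821 10.6516]
 [13.4032  7.5872]
 [14.6228  5.4954]] at .005 [[ 1.2568 10.0243]
 [ 6.264   9.5082]
 [10.656   7.2092]
 [13.8138  4.0061]
 [15.0886  1.8196]]
grip bottom corners [[-4.5919 14.0842]
 [14.8717  4.5088]]
```

Call:
drive_tool:
  steps:
    - [-0.001,-0.001,0,0,0,-7.5]
    - [-0.001,-0.001,0,0,0,-7.5]
    - [-0.001,-0.001,0,0,0,-7.5]
    - [-0.001,-0.0005,0,0,0,-7.5]
    - [0,0,-0.03,0,0,0]
    - [0,0,-0.035,0,0,0]
    - [0,0,-0.035,0,0,0]
    - [0,0,-0.035,0,0,0]
    - [0,0,-0.03,0,0,0]
    - [0,0,-0.02,0,0,0]
    - [0,0,-0.008,0,0,0]
    - [0,0,0,0,0,0]
  hand: 1

```text
t: 2.6
tool_pos: [0.4361, -0.2926, 0.0377]
orientation: [[-0.001, 0.499, 0.866], [0.001, 0.867, -0.499], [-1.0, 0.0, -0.002]]
force: [-0.2, -1.0, 0.9]
grip_width: 1.001
```

Call:
drive_tool:
  steps:
    - [0,0,0,0,0,0]
    - [0,0,0,0,0,0]
    - [0,0,0,0,0,0]
    - [0,0,0,0,0,0]
    - [0,0,0,0,0,0]
    - [0,0,0,0,0,0]
    - [0,0,0,0,0,0]
    - [0,0,0,0,0,0]
  hand: 0

```text
t: 3.4
tool_pos: [0.4363, -0.2937, 0.0388]
orientation: [[0.001, 0.5, 0.866], [-0.001, 0.866, -0.5], [-1.0, -0.0, 0.001]]
force: [0.3, 1.8, 8.4]
grip_width: 0.277
```

Call:
drive_tool:
  steps:
    - [0,0,0.01,0,0,0]
    - [0,0,0.035,0,0,0]
    - [0,0,0.04,0,0,0]
    - [0.003,0.0155,0.035,0,0,0]
    - [0.01,0.04,0,0,0,0]
    - [0.01,0.04,0,0,0,0]
    - [0.01,0.04,0,0,0,0]
    - [0.01,0.04,0,0,0,0]
    - [0.01,0.045,0,0,0,0]
    - [0.01,0.045,0,0,0,0]
    - [0.01,0.04,0,0,0,0]
    - [0,0,0,0,0,0]

```text
t: 4.6
tool_pos: [0.5096, 0.0161, 0.1589]
orientation: [[0.001, 0.497, 0.868], [0.001, 0.868, -0.497], [-1.0, 0.001, 0.0]]
force: [0.4, -1.0, -0.6]
grip_width: 0.277
```

```bash
python3 - <<'E'
from h import *
a=snap('wrist','wrist2'); b=snap('side','side2'); s=arm.observe(); print(s['tool_pos'],s['force'])
c=cal('side2'); u=proj(c,[s['tool_pos']+[0,0,-.02]])[0].astype(int); print(u)
x,y=u; crop=b[max(0,y-60):y+60,x-60:x+60]
crop=cv2.resize(crop,(480,480),interpolation=cv2.INTER_CUBIC)
w=cv2.resize(a[:, :],(320,240)); out=np.zeros((480,800,3),np.uint8); out[:,:480]=crop; out[:240,480:]=w
cv2.imwrite('pics/c2.png',out[...,::-1])
E
```

```text
[0.50889511 0.0128181  0.15868634] [-0.01033755 -0.11861587 -1.39919981]
[315 194]
```

View pics/c2.png

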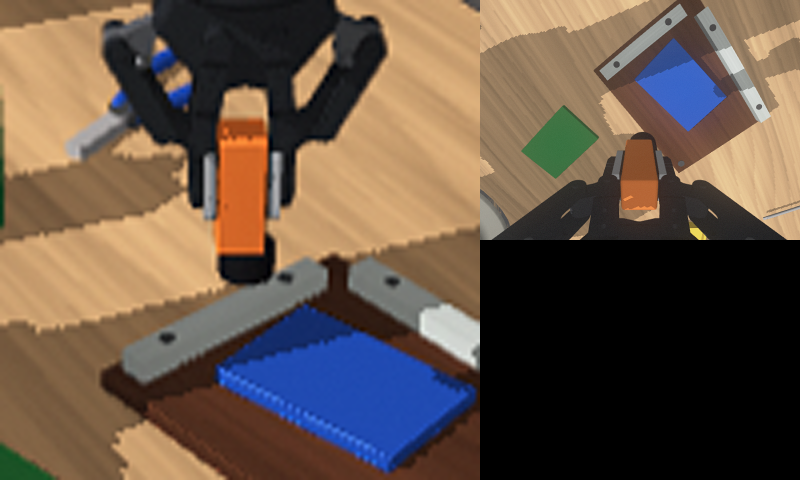

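The pusher hangs upright between the pads with its black foot showing below the grip. In the crop the plate and both bars are clear and undisturbed. Next I re-measure the plate and descend.

```bash
python3 - <<'E'
from h import *
c=cal('wrist2'); im=cv2.imread('pics/wrist2.png')
print('plate',rect(c,mask(im,(105,120,40),(125,255,255)),.022))
# black foot region: lowest rim towards top of image
g=cv2.cvtColor(im,cv2.COLOR_BGR2GRAY); print(g[255:300:4,290:350:6])
E
```

```text
plate ((585.4332885742188, 19.65601348876953), (79.91081237792969, 120.20917510986328), 16.555095672607422)
[[183 191 181 173 188 193  88  83  82  78]
 [184 188 183 179 172 190  88  84  79  82]
 [185 184 191 184 174 167 167  86  79  82]
 [170 124 154 179  51  46  52  49  55  79]
 [133 133 132  50  51  52  48  48  51  60]
 [121 131  79  55  52  50  46  50  48  50]
 [128 101  82  83  82  78  79  80  83  46]
 [126  96  94  94  95  94  90  88  91  54]
 [121  96  98  97  94  93  91  92  87  74]
 [129  96  93  91  89  93  94  92  93  82]
 [112  95  96  96  97  95  92  94  92  91]
 [ 93  93  96  96  91  93  92  90  93  88]]
```

Call:
drive_tool:
  steps:
    - [0,0,-0.02,0,0,0]
    - [0,0,-0.03,0,0,0]
    - [0,0,-0.03,0,0,0]
    - [0,0,-0.015,0,0,0]
    - [0,0,-0.01,0,0,0]
    - [0,0,-0.004,0,0,0]
    - [0,0,0,0,0,0]
    - [0,0,0,0,0,0]
    - [0,0,0,0,0,0]

```text
t: 5.6
tool_pos: [0.5094, 0.0119, 0.05]
orientation: [[0.001, 0.5, 0.866], [-0.0, 0.866, -0.5], [-1.0, 0.001, 0.001]]
force: [-0.5, -0.6, -2.0]
grip_width: 0.271
```

Call:
drive_tool:
  steps:
    - [0.003,0.0004,0,0,0,0]
    - [0.003,0.0004,0,0,0,0]
    - [0.003,0.0005,0,0,0,0]
    - [0.003,0.0005,0,0,0,0]
    - [0.002,0.0003,0,0,0,0]
    - [0.002,0.0003,0,0,0,0]
    - [0.002,0.0003,0,0,0,0]
    - [0.002,0.0003,0,0,0,0]
    - [0.002,0.0003,0,0,0,0]
    - [0.002,0.0003,0,0,0,0]

```text
t: 6.6
tool_pos: [0.5331, 0.0156, 0.0492]
orientation: [[-0.0, 0.5, 0.866], [0.0, 0.866, -0.5], [-1.0, -0.0, -0.0]]
force: [-0.2, 0.2, -2.8]
grip_width: 0.275
```

```bash
python3 - <<'E'
from h import *
snap('wrist','wrist3'); snap('scene','scene3'); s=arm.observe(); print(s['tool_pos'],s['force'])
c=cal('wrist3'); im=cv2.imread('pics/wrist3.png')
print('plate',rect(c,mask(im,(105,120,40),(125,255,255)),.022))
E
```

```text
[0.5333541  0.01563501 0.04928674] [-0.49632431 -0.3751112  -1.55817139]
plate ((589.6347045898438, 20.170265197753906), (80.00016021728516, 120.35149383544922), 16.40862464904785)
```

View pics/wrist3.png

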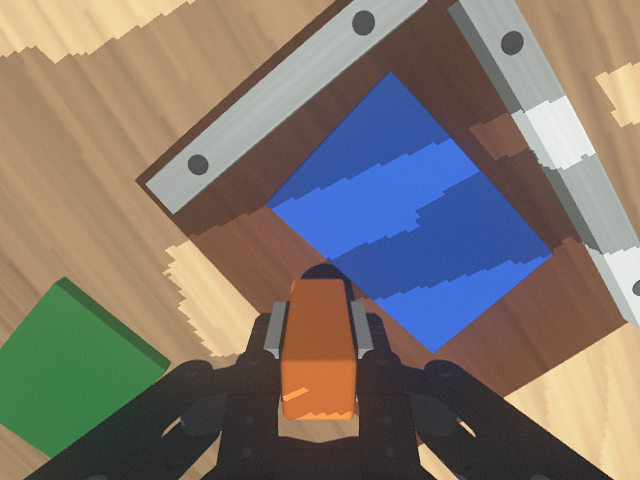

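The wrist view shows the foot at (325,270) touching the middle of the plate's -x edge, and the plate has started to move. The end stop is at upper left and the fence at upper right.

Call:
drive_tool:
  steps:
    - [0.002,0.0003,0,0,0,0]
    - [0.002,0.0003,0,0,0,0]
    - [0.002,0.0003,0,0,0,0]
    - [0.002,0.0003,0,0,0,0]
    - [0.002,0.0003,0,0,0,0]
    - [0.002,0.0003,0,0,0,0]
    - [0.002,0.0003,0,0,0,0]
    - [0.0015,0.0002,0,0,0,0]
    - [0.001,0.0001,0,0,0,0]

```text
t: 7.6
tool_pos: [0.5497, 0.018, 0.0493]
orientation: [[0.0, 0.5, 0.866], [-0.0, 0.866, -0.5], [-1.0, 0.0, 0.0]]
force: [-0.3, -0.0, -1.1]
grip_width: 0.272
```

```bash
cat > m.py <<'E'
from h import *; import sys
f=sys.argv[1]; snap('wrist',f); s=arm.observe(); print(s['t'],s['tool_pos'].round(4),s['force'].round(2))
c=cal(f); im=cv2.imread(f'pics/{f}.png')
(p,sz,a)=rect(c,mask(im,(105,120,40),(125,255,255)),.022); print('plate',np.round(p,1),np.round(sz,1),round(a,2))
if sz[0]>sz[1]: a-=90
t=np.radians(8.35); R=np.array([[np.cos(t),np.sin(t)],[-np.sin(t),np.cos(t)]])
print('in jig: ',R@np.array(p)-[583.1,-78.8],'rel ang',a-8.35,' foot in jig',R@(s['tool_pos'][:2]*1000+[2,-3.5])-[583.1,-78.8])
E
python3 m.py wrist4
```

```text
7.65 [0.5498 0.018  0.0493] [ 0.99  0.09 -0.68]
plate [606.2  22.3] [ 80.  120.3] 15.94
in jig:  [19.9291836  12.79188343] rel ang 7.589108848571778  foot in jig [-35.07086918  13.04189451]
```

Call:
drive_tool:
  steps:
    - [0.001,0.00015,0,0,0,0]
    - [0.001,0.00015,0,0,0,0]
    - [0.001,0.00015,0,0,0,0]
    - [0.001,0.00015,0,0,0,0]
    - [0.001,0.00015,0,0,0,0]
    - [0.001,0.00015,0,0,0,0]
    - [0.001,0.00015,0,0,0,0]

```text
t: 8.35
tool_pos: [0.5566, 0.0191, 0.0493]
orientation: [[-0.0, 0.5, 0.866], [-0.0, 0.866, -0.5], [-1.0, -0.0, -0.0]]
force: [-0.4, -0.3, -1.1]
grip_width: 0.274
```

```bash
python3 m.py wrist5
```

```text
8.4 [0.5567 0.0191 0.0493] [-0.32 -0.21 -1.32]
plate [612.8  22.7] [ 80.  120.4] 11.5
in jig:  [26.50988971 12.28515616] rel ang 3.1535867691040043  foot in jig [-28.04320824  13.1003669 ]
```

Call:
drive_tool:
  steps:
    - [0.0006,0.0001,0,0,0,0]
    - [0.0006,0.0001,0,0,0,0]
    - [0.0006,0.0001,0,0,0,0]
    - [0.0004,0,0,0,0,0]
    - [0.0004,0.0001,0,0,0,0]

```text
t: 8.9
tool_pos: [0.5591, 0.0195, 0.0493]
orientation: [[-0.0, 0.5, 0.866], [0.0, 0.866, -0.5], [-1.0, 0.0, -0.0]]
force: [-0.4, 0.1, -1.0]
grip_width: 0.274
```

```bash
python3 m.py wrist6
```

```text
8.95 [0.5592 0.0195 0.0493] [-0.67 -0.46 -1.82]
plate [615.4  22.4] [ 79.9 120.4] 9.01
in jig:  [29.03055319 11.61384467] rel ang 0.6604951858520511  foot in jig [-25.53014045  13.08720836]
```

Call:
drive_tool:
  steps:
    - [0.0003,0,0,0,0,0]
    - [0.0003,0.0001,0,0,0,0]
    - [0.0002,0,0,0,0,0]

```text
t: 9.25
tool_pos: [0.5599, 0.0196, 0.0493]
orientation: [[0.0, 0.5, 0.866], [0.0, 0.866, -0.5], [-1.0, 0.0, -0.0]]
force: [-0.9, 0.2, -2.1]
grip_width: 0.275
```

```bash
python3 m.py wrist7
```

```text
9.3 [0.56   0.0195 0.0493] [-0.74 -0.04 -2.26]
plate [616.2  22.3] [ 80.  120.4] 8.25
in jig:  [29.77915659 11.35288367] rel ang -0.10415229797363246  foot in jig [-24.77647021  13.06424394]
```

Nearly flat. From here I'll use tiny steps until the force rises.

Call:
drive_tool:
  steps:
    - [0.0002,0,0,0,0,0]
    - [0.0002,0,0,0,0,0]

```text
t: 9.5
tool_pos: [0.5601, 0.0196, 0.0492]
orientation: [[-0.0, 0.5, 0.866], [0.0, 0.866, -0.5], [-1.0, -0.0, -0.0]]
force: [-2.1, -0.0, 0.1]
grip_width: 0.275
```

Call:
drive_tool:
  steps:
    - [0.0002,0,0,0,0,0]
    - [0,0,0,0,0,0]

```text
t: 9.7
tool_pos: [0.5601, 0.0196, 0.0492]
orientation: [[-0.001, 0.5, 0.866], [0.0, 0.866, -0.5], [-1.0, -0.0, -0.001]]
force: [-2.9, 0.1, 0.4]
grip_width: 0.275
```

Call:
drive_tool:
  steps:
    - [0.0003,0,0,0,0,0]
    - [0,0,0,0,0,0]

```text
t: 9.9
tool_pos: [0.5602, 0.0196, 0.0492]
orientation: [[-0.001, 0.5, 0.866], [0.0, 0.866, -0.5], [-1.0, -0.001, -0.001]]
force: [-4.5, -0.1, 0.7]
grip_width: 0.269
```

Call:
drive_tool:
  steps:
    - [0.0002,0.0001,0,0,0,0]
    - [0,0,0,0,0,0]

```text
t: 10.1
tool_pos: [0.5603, 0.0196, 0.0491]
orientation: [[-0.001, 0.5, 0.866], [-0.0, 0.866, -0.5], [-1.0, -0.001, -0.001]]
force: [-6.6, -0.5, 0.8]
grip_width: 0.273
```

Force is 6.6 N, which is inside the target range. I'll hold here for about half a second.

Call:
drive_tool:
  steps:
    - [0,0,0,0,0,0]
    - [0,0,0,0,0,0]
    - [0,0,0,0,0,0]
    - [0,0,0,0,0,0]
    - [0,0,0,0,0,0]

```text
t: 10.6
tool_pos: [0.5602, 0.0196, 0.0491]
orientation: [[-0.001, 0.5, 0.866], [-0.0, 0.866, -0.5], [-1.0, -0.001, -0.001]]
force: [-6.1, -1.2, 0.7]
grip_width: 0.268
```

```bash
python3 m.py wrist8
```

```text
10.65 [0.5602 0.0196 0.0491] [-6.06 -1.38  0.18]
plate [616.2  22.3] [ 80.  120.4] 8.2
in jig:  [29.81145656 11.3426255 ] rel ang -0.14558086395263636  foot in jig [-24.47192091  13.08311338]
```

View pics/wrist8.png

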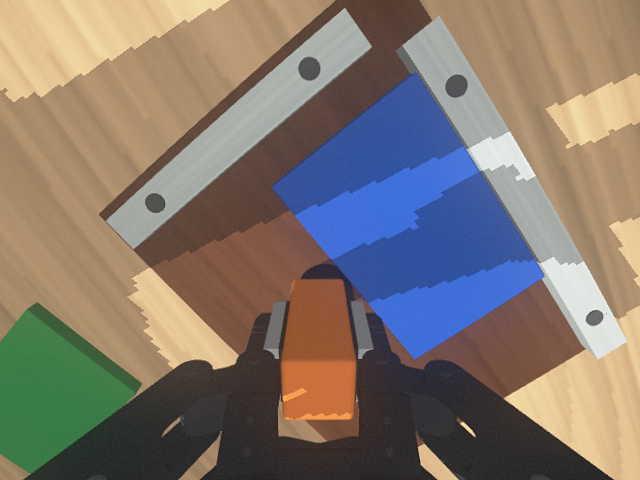

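The wrist view shows the plate's long edge flush along the fence from (413,75) to (543,275). It is still about 18 mm short of the end stop. I'll back off, hop over, and come down behind the -y edge.

Call:
drive_tool:
  steps:
    - [-0.002,-0.0003,0,0,0,0]
    - [-0.008,-0.0012,0,0,0,0]
    - [-0.01,-0.0014,0,0,0,0]
    - [0,0,0.015,0,0,0]
    - [0,0,0.015,0,0,0]
    - [0.017,-0.016,0,0,0,0]
    - [0.017,-0.016,0,0,0,0]
    - [0.017,-0.016,0,0,0,0]
    - [0.017,-0.016,0,0,0,0]
    - [0.0185,-0.0155,0,0,0,0]
    - [0,0,0,0,0,0]
    - [0,0,0,0,0,0]

```text
t: 11.85
tool_pos: [0.6268, -0.0629, 0.079]
orientation: [[-0.001, 0.501, 0.866], [0.0, 0.866, -0.501], [-1.0, -0.0, -0.001]]
force: [-1.0, 1.1, -1.2]
grip_width: 0.273
```

```bash
python3 m.py wrist9
```

```text
11.9 [ 0.6264 -0.0625  0.079 ] [ 0.58 -0.36 -1.54]
plate [616.1  22. ] [ 79.6 120.1] 8.19
in jig:  [29.70760746 11.12935618] rel ang -0.163254356384277  foot in jig [ 29.07096732 -77.75112117]
```

Call:
drive_tool:
  steps:
    - [0,0,-0.012,0,0,0]
    - [0,0,-0.012,0,0,0]
    - [0,0,-0.006,0,0,0]
    - [0,0,0,0,0,0]
    - [-0.0004,0.003,0,0,0,0]
    - [-0.0004,0.003,0,0,0,0]
    - [-0.0004,0.003,0,0,0,0]
    - [-0.0003,0.002,0,0,0,0]
    - [-0.0003,0.002,0,0,0,0]
    - [-0.0002,0.002,0,0,0,0]
    - [-0.0002,0.002,0,0,0,0]
    - [-0.0002,0.002,0,0,0,0]

```text
t: 13.1
tool_pos: [0.6251, -0.0436, 0.0493]
orientation: [[-0.0, 0.5, 0.866], [-0.0, 0.866, -0.5], [-1.0, -0.0, 0.0]]
force: [0.5, -1.0, -1.2]
grip_width: 0.278
```

```bash
python3 m.py wrist10
```

```text
13.15 [ 0.625  -0.0434  0.0493] [ 0.14  0.59 -1.19]
plate [615.6  25.8] [ 79.5 120. ] 8.19
in jig:  [29.6832544  14.97263341] rel ang -0.1550184249877926  foot in jig [ 30.49297295 -58.61514458]
```

Call:
drive_tool:
  steps:
    - [-0.0002,0.002,0,0,0,0]
    - [-0.0002,0.002,0,0,0,0]
    - [-0.0002,0.002,0,0,0,0]
    - [-0.0002,0.002,0,0,0,0]
    - [-0.0002,0.002,0,0,0,0]
    - [-0.0002,0.0015,0,0,0,0]
    - [-0.0001,0.001,0,0,0,0]

```text
t: 13.85
tool_pos: [0.6238, -0.0311, 0.0493]
orientation: [[-0.0, 0.5, 0.866], [0.0, 0.866, -0.5], [-1.0, 0.0, -0.0]]
force: [-0.4, -0.9, -0.9]
grip_width: 0.276
```

```bash
python3 m.py wrist11
```

```text
13.9 [ 0.6238 -0.031   0.0493] [-0.78 -0.07 -1.83]
plate [613.9  38.3] [ 79.9 120.2] 8.14
in jig:  [29.87407168 27.50382805] rel ang -0.21227989196777308  foot in jig [ 31.03629073 -46.18798657]
```

Call:
drive_tool:
  steps:
    - [-0.0001,0.0006,0,0,0,0]
    - [0,0.0006,0,0,0,0]
    - [-0.0001,0.0005,0,0,0,0]
    - [0,0.0003,0,0,0,0]

```text
t: 14.3
tool_pos: [0.6236, -0.0292, 0.0493]
orientation: [[0.0, 0.5, 0.866], [-0.0, 0.866, -0.5], [-1.0, -0.0, 0.0]]
force: [0.2, -0.7, -1.2]
grip_width: 0.276
```

```bash
python3 m.py wrist12
```

```text
14.35 [ 0.6236 -0.0292  0.0493] [ 0.03  0.71 -1.38]
plate [613.8  40.2] [ 80.2 120.1] 8.14
in jig:  [30.01909732 29.43042514] rel ang -0.21303997039794886  foot in jig [ 31.10932214 -44.40939577]
```

Call:
drive_tool:
  steps:
    - [0,0.0003,0,0,0,0]
    - [0,0.0002,0,0,0,0]

```text
t: 14.55
tool_pos: [0.6236, -0.0288, 0.0493]
orientation: [[-0.0, 0.5, 0.866], [-0.0, 0.866, -0.5], [-1.0, -0.0, -0.0]]
force: [1.0, -0.7, -1.4]
grip_width: 0.274
```

Call:
drive_tool:
  steps:
    - [0,0.0002,0,0,0,0]
    - [0,0.0001,0,0,0,0]

```text
t: 14.75
tool_pos: [0.6236, -0.0286, 0.0493]
orientation: [[0.0, 0.5, 0.866], [-0.0, 0.866, -0.5], [-1.0, -0.0, 0.0]]
force: [-1.1, -2.2, -0.4]
grip_width: 0.27
```

Call:
drive_tool:
  steps:
    - [0,0.0002,0,0,0,0]
    - [0,0,0,0,0,0]

```text
t: 14.95
tool_pos: [0.6236, -0.0285, 0.0493]
orientation: [[0.0, 0.5, 0.866], [-0.0, 0.866, -0.5], [-1.0, -0.0, 0.0]]
force: [-0.2, -4.0, -1.7]
grip_width: 0.276
```

Call:
drive_tool:
  steps:
    - [0,0.0002,0,0,0,0]
    - [0,0,0,0,0,0]

```text
t: 15.15
tool_pos: [0.6236, -0.0284, 0.0493]
orientation: [[0.0, 0.5, 0.866], [-0.0, 0.866, -0.5], [-1.0, -0.0, 0.0]]
force: [-0.1, -6.4, -1.7]
grip_width: 0.273
```

```bash
python3 m.py wrist13
```

```text
15.2 [ 0.6236 -0.0284  0.0493] [ 0.18 -5.45 -1.84]
plate [613.8  40.7] [ 80.4 120. ] 8.16
in jig:  [30.11451278 29.88296354] rel ang -0.18693408966064418  foot in jig [ 31.25263229 -43.59676854]
```

Call:
drive_tool:
  steps:
    - [0,0,0,0,0,0]
    - [0,0,0,0,0,0]
    - [0,0,0,0,0,0]
    - [0,0,0,0,0,0]
    - [0,0,0,0,0,0]

```text
t: 15.7
tool_pos: [0.6237, -0.0284, 0.0493]
orientation: [[0.0, 0.5, 0.866], [-0.0, 0.866, -0.5], [-1.0, -0.0, 0.0]]
force: [0.0, -6.1, -2.1]
grip_width: 0.27
```

```bash
python3 m.py wrist14
```

```text
15.75 [ 0.6236 -0.0284  0.0493] [ 0.38 -5.76 -0.9 ]
plate [613.8  40.6] [ 80.4 120.1] 8.16
in jig:  [30.10132244 29.86034344] rel ang -0.18860492706298793  foot in jig [ 31.26147626 -43.65172426]
```

View pics/wrist14.png

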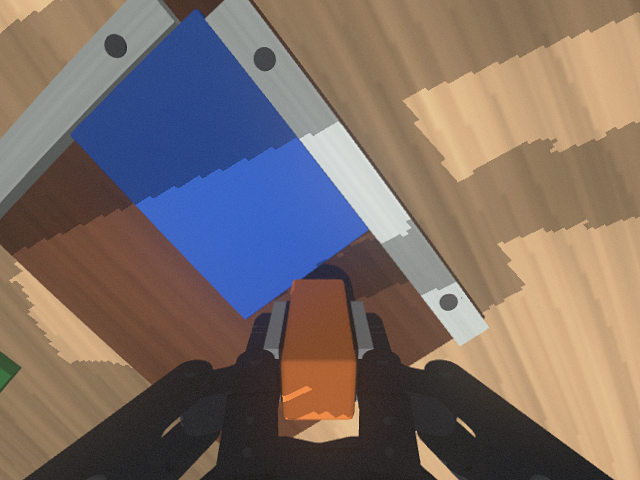

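The wrist view shows the plate seated in the corner. It is flush along the fence from (205,12) to (368,232) and flush along the end stop from (72,135) to (195,12). I'll back off and return the pusher to the tray.

Call:
drive_tool:
  steps:
    - [0.0003,-0.002,0,0,0,0]
    - [0.001,-0.008,0,0,0,0]
    - [0.0014,-0.01,0,0,0,0]
    - [0,0,0.04,0,0,0]
    - [0,0,0.04,0,0,0]
    - [0,0,0.02,0,0,0]
    - [-0.0262,-0.0343,0,0,0,0]
    - [-0.0262,-0.0343,0,0,0,0]
    - [-0.0262,-0.0343,0,0,0,0]
    - [-0.0262,-0.0343,0,0,0,0]
    - [-0.0262,-0.0343,0,0,0,0]
    - [-0.0262,-0.0343,0,0,0,0]

```text
t: 16.95
tool_pos: [0.4678, -0.2557, 0.1495]
orientation: [[0.0, 0.5, 0.866], [-0.0, 0.866, -0.5], [-1.0, 0.0, 0.0]]
force: [0.1, -0.4, -1.0]
grip_width: 0.272
```

Call:
drive_tool:
  steps:
    - [-0.0262,-0.0343,0,0,0,0]
    - [0,0,0,0,0,0]
    - [0,0,-0.03,0,0,0]
    - [0,0,-0.03,0,0,0]
    - [0,0,-0.025,0,0,0]
    - [0,0,-0.015,0,0,0]
    - [0,0,-0.006,0,0,0]
    - [0,0,0,0,0,0]
    - [0,0,0,0,0,0]
    - [0,0,0,0,0,0]

```text
t: 17.95
tool_pos: [0.4434, -0.2885, 0.0442]
orientation: [[0.001, 0.5, 0.866], [-0.001, 0.866, -0.5], [-1.0, -0.0, 0.002]]
force: [0.5, 0.0, -1.1]
grip_width: 0.272
```

Call:
drive_tool:
  steps:
    - [0,0,-0.001,0,0,0]
    - [0,0,-0.001,0,0,0]
    - [0,0,-0.001,0,0,0]
    - [0,0,-0.0005,0,0,0]
    - [0,0,0,0,0,0]

```text
t: 18.45
tool_pos: [0.4429, -0.2881, 0.0397]
orientation: [[-0.0, 0.5, 0.866], [0.0, 0.866, -0.5], [-1.0, 0.0, -0.0]]
force: [0.6, -0.7, -1.3]
grip_width: 0.277
```

Call:
drive_tool:
  steps:
    - [0,0,-0.0005,0,0,0]
    - [0,0,-0.0005,0,0,0]
    - [0,0,0,0,0,0]

```text
t: 18.75
tool_pos: [0.4429, -0.2881, 0.0389]
orientation: [[0.0, 0.5, 0.866], [-0.0, 0.866, -0.5], [-1.0, -0.0, 0.0]]
force: [-0.5, 0.3, 3.3]
grip_width: 0.27
```

Call:
drive_tool:
  steps:
    - [0,0,0,0,0,0]
    - [0,0,0,0,0,0]
    - [0,0,0,0,0,0]
    - [0,0,0,0,0,0]
    - [0,0,0,0,0,0]
    - [0,0,0,0,0,0]
    - [0,0,0,0,0,0]
    - [0,0,0,0,0,0]
  hand: 1

```text
t: 19.55
tool_pos: [0.4429, -0.2882, 0.0388]
orientation: [[-0.0, 0.5, 0.866], [-0.0, 0.866, -0.5], [-1.0, -0.0, -0.0]]
force: [0.5, 0.5, -0.0]
grip_width: 0.997
```

Call:
drive_tool:
  steps:
    - [0,0,0.01,0,0,0]
    - [0,0,0.03,0,0,0]
    - [0,0,0.04,0,0,0]
    - [0,0,0.04,0,0,0]
    - [0,0,0.04,0,0,0]
    - [0,0,0.03,0,0,0]
    - [0,0,0.03,0,0,0]
    - [0,0,0,0,0,0]
    - [0,0,0,0,0,0]
    - [0,0,0,0,0,0]

```text
t: 20.55
tool_pos: [0.4424, -0.2877, 0.2582]
orientation: [[-0.001, 0.5, 0.866], [0.001, 0.866, -0.5], [-1.0, 0.0, -0.001]]
force: [-0.1, 0.3, 0.5]
grip_width: 1.0
```

```bash
python3 - <<'E'
from h import *
a=snap('wrist','wristF'); b=snap('side','sideF'); s=arm.observe(); print(s['t'],s['tool_pos'],s['force'],s['grip_width'])
out=np.hstack([cv2.resize(a,(400,300)),cv2.resize(b[180:420,240:560],(400,300))])
cv2.imwrite('pics/final.png',out[...,::-1])
c=cal('sideF'); q=mask(b[...,::-1],(105,120,60),(125,255,255),(280,190,420,270)); r=rect(c,q,.022); print(r)
E
```

```text
20.65 [ 0.4424519  -0.2877847   0.25788485] [ 0.13992212 -0.10216664  0.0889793 ] 1.0003231010796063
((606.132568359375, 34.747222900390625), (87.40058135986328, 126.42660522460938), 7.679159164428711)
```

View pics/final.png

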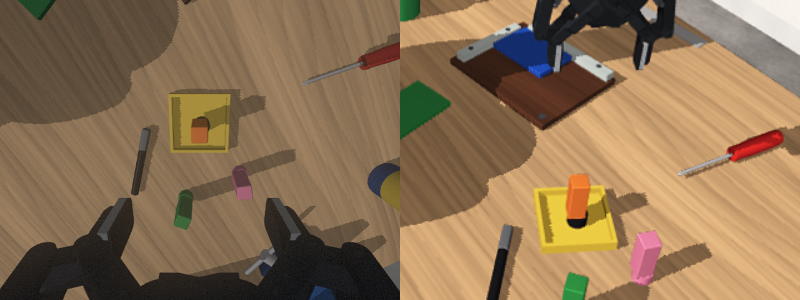

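The pusher stands upright in the middle of the tray at about (200,130) in the left half, and the look-alikes are where they were. I'll do one last look at the plate from above.

Call:
drive_tool:
  steps:
    - [0.018,0.027,0,0,0,0]
    - [0.018,0.027,0,0,0,0]
    - [0.018,0.027,0,0,0,0]
    - [0.018,0.027,0,0,0,0]
    - [0.018,0.027,0,0,0,0]
    - [0.018,0.027,0,0,0,0]
    - [0.018,0.027,0,0,0,0]
    - [0.018,0.027,0,0,0,0]
    - [0.018,0.027,0,0,0,0]
    - [0,0,0,0,0,0]
    - [0,0,0,0,0,0]
    - [0,0,0,0,0,0]

```text
t: 21.85
tool_pos: [0.6044, -0.0456, 0.2582]
orientation: [[-0.001, 0.5, 0.866], [-0.0, 0.866, -0.5], [-1.0, -0.001, -0.001]]
force: [-0.0, -0.4, 0.2]
grip_width: 0.997
```

```bash
python3 m.py wristG; python3 - <<'E'
from h import *
c=cal('wristG'); im=cv2.imread('pics/wristG.png')
u=proj(c,[[.6138,.0407,.022]])[0].astype(int); x,y=np.clip(u,[110,90],[530,390])
cv2.imwrite('pics/cG.png',cv2.resize(im[y-90:y+90,x-110:x+110],None,fx=3.3,fy=3.3,interpolation=cv2.INTER_CUBIC))
E
```

```text
21.9 [ 0.6044 -0.0459  0.2584] [ 0.15 -0.49  0.21]
plate [613.4  40.6] [ 79.7 120.1] 8.13
in jig:  [29.65904153 29.90804051] rel ang -0.21794662475585902  foot in jig [  9.65980663 -58.08649848]
```

View pics/cG.png

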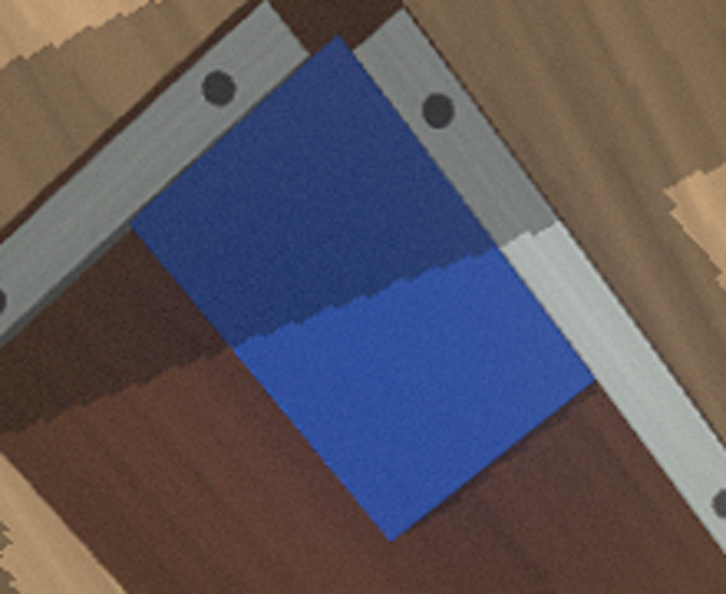

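The crop shows the plate tight in the corner, with no gap along the fence or the end stop. I'm handing in.

```bash
python3 -c "from h import *; print(arm.hand_in())"
```

```text
the job is handed in; nothing more can be done
None
```

The plate is seated in the jig's corner, touching both bars, and the pusher is back upright in its tray. I handed the job in at about 22 s.

- **Presses:** I pressed the plate flat on the long fence, then slid it along the fence and pressed it on the end stop. Each press was about 6 N for at least half a second. The highest force I read was 6.6 N; I took readings only at the end of each move.
- **Plate position:** The last look from above put the plate at (29.7, 29.9) mm in the jig's axes, against a target of (30, 30), with no gap visible at either bar. It measured 0.2° off my initial estimate of the jig's angle. It settled to the same angle when pressed on the fence, so I put that down to my estimate.
- **Side camera disagreement:** A side-camera plate reading put the plate about 10 mm away. It also measured the plate as 87 x 126 mm instead of 80 x 120, because it counted the plate's edges and the gripper partly hid the view, so I disregarded it.
- **Pusher and bench:** The pusher was released at the middle of the tray, and the gripper came away with no contact force. The look-alike pushers, marker and screwdriver were undisturbed in the last views; I did not re-check the pen cup, spare plate or pliers, but the arm stayed away from them.

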